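# Run a culture dish through the L-slot into the imaging station

### The job

Lay the culture dish flat inside the rim of the metal dish tray, then take the tray by its upright stem, run the stem into the mouth of the L-shaped slot in the imaging station's cover, along the slot and round its corner, and push it past the sprung gate right to the slot's end, so that the gate snaps shut behind the stem and the dish lies under the camera barrel. Keep the dish level on the way, let go of everything at the end, and do not disturb the bottles, beaker and other things standing about.

Things in the scene. Friction and masses are not known exactly. Their poses are not given: they have to be found in the camera images.
- dish_center (a point): Centre (half-way up) of the closed round culture dish, clear plastic with a cream filling, 61 mm across and 16 mm high, 18 g; it lies flat on the bench. z up. It is the only culture dish. Beyond it stands a bench centrifuge about 0.25 m high, fixed: its nearest vertical corner is at about x = 0.60, y = -0.10 m and its faces run from there at 45 degrees to left and right.
- tray: Loose metal dish tray, about 0.2 kg. Origin on its underside below the stem axis; x points from stem to dish end, z up. Plate 6 mm thick, 76 mm wide (y), from x = -12 to +96 mm; a square 16 x 16 mm stem (faces along x and y) stands at the origin, top at 100 mm. A square rim, 4 mm high, 3 mm thick, 67 x 67 mm inside, rings the dish place. Lift or slide it by its stem.
- tray_grip (a point): Point on the stem axis of the tray, 80 mm above the tray's underside (stem top 20 mm higher); axes as the tray's.
- nest (a point): Centre of the tray's dish place, on the plate's upper face (6 mm above the tray's underside), 58 mm ahead of the stem axis; axes as the tray's. The dish lies here with its centre 8 mm higher; its top is then 22 mm above the tray's underside.
- station: Imaging station fixed to the bench. Origin at bench level, at the centre of the slot's mouth on the front edge; x inward from the mouth, y left, z up. Its metal cover plate (underside 32 mm, top 40 mm above the bench) spans x = 0 to 153, y = -136 to +56 mm. Below it the front is open between side walls (inner faces y = +48 and -128 mm); back wall inner face x = 145 mm.
- slot_corner (a point): Centre of the slot's corner, on the plate's top, 40 mm above the bench (station x = 50, y = 0 mm); axes as the station's. The L-shaped slot is 22 mm wide: first leg from the flared mouth along +x at y = 0 to x = 61 mm, second leg along -y at x = 39 to 61 mm, ending at y = -88 mm. The tray slides on the bench below, x axis along the station's x, stem up through the slot.
- slot_end (a point): Where the stem axis stands when it is fully home at the end of the second leg (station x = 50, y = -80 mm), at the plate's upper face, 40 mm above the bench; axes as the station's.
- lens (a point): Foot of the black camera barrel on the plate's upper face, at station x = 108, y = -80 mm; barrel 48 mm across, 38 mm high. Axes as the station's.
- gate (a joint): Sprung steel gate arm, 36 mm long, on the plate (up to 53 mm above the bench), pivot at station x = 30, y = -24 mm. 0 rad = shut: slantwise across the second leg, tip toward the slot's end. The stem, moving along -y, pushes it open (2 to 5 N, at most 0.95 rad); it springs shut behind the stem once the stem axis is past about y = -70 mm and then holds it.
- bottle_a: Glass media bottle with blue cap, 69 mm across, 128 mm high, standing left of the station's mouth; origin under its centre. Leave it alone.
- beaker_a: Glass beaker, 75 mm across, 88 mm high, standing right of the station's mouth; origin under its centre. Nearer the robot a fixed pipette stand (x = 0.28, y = -0.30 m, 0.16 m across, about 0.27 m high) holds pipettes. Leave it alone.
- bottle_b: Small media bottle with red cap, 55 mm across, 103 mm high; origin under its centre. Leave it alone.
- micro_rack_a: Rack of small tubes, 60 x 118 x 38 mm; origin under its centre. Leave it alone.
Not all that is in view belongs to the job. There is more than one size of the part that bears dish_center; the job needs the smallest.

How it is judged:
On the way, in this order (a step that is already met when the one before it is completed fails the run):
1. the dish lies flat inside the rim of the tray (x of dish_center in the frame of nest between -0.006 and 0.006 m and y of dish_center in the frame of nest between -0.006 and 0.006 m and z of dish_center in the frame of nest between 0.004 and 0.012 m and angle between dish_center's own z axis and vertical below 0.15 rad), for 0.2 s.
2. the tray's stem has come through the mouth to the corner of the slot, dish aboard (x of tray_grip in the frame of station between 0.035 and 0.066 m and y of tray_grip in the frame of station between -0.03 and 0.015 m and x of dish_center in the frame of nest between -0.006 and 0.006 m and y of dish_center in the frame of nest between -0.006 and 0.006 m and z of dish_center in the frame of nest between 0.004 and 0.012 m).
At the end, for the whole second after the job is handed in: The tray stands at rest on the bench under the cover, its stem upright at the end of the slot's second leg (within 14 mm of the end), the gate is shut behind it (under 0.12 rad), and the dish lies flat inside the tray's rim, its centre within 20 mm of the barrel's axis (x of tray in the frame of station between 0.04 and 0.06 m and y of tray in the frame of station between -0.09 and -0.066 m and height (world z) of tray below 0.004 m and value of joint gate below 0.12 rad and horizontal distance between dish_center and lens below 0.02 m and angle between each of dish_center, tray's own z axis and vertical below 0.1 rad and linear speed of tray below 0.02 m/s and x of dish_center in the frame of nest between -0.006 and 0.006 m and y of dish_center in the frame of nest between -0.006 and 0.006 m and z of dish_center in the frame of nest between 0.004 and 0.012 m); the robot touches nothing.
It fails at once if a bystander is shifted by more than 25 mm or knocked over (distance of any of bottle_a, beaker_a, bottle_b, micro_rack_a from where it was at the start of the episode above 0.025 m or angle between any of bottle_a, beaker_a, bottle_b, micro_rack_a's own z axis and vertical above 0.4 rad).
It fails at once if the dish is tipped by more than 30 degrees (angle between dish_center's own z axis and vertical above 0.52 rad).
It also fails if it takes over 70 s, if anything falls off the work surface, if the arm or the gripper's body presses on something with over 40 N, if the wrist force passes 120 N, or if a joint passes its speed limit or range.

### The arm

A 7-joint arm with a two-finger parallel gripper is mounted at the origin on a cart in front of the work surface, level with it; the furniture and walls round the work are solid. World frame = base frame: x ahead of the robot, y to its left, z up, the work surface at z = 0. Lengths are in m, angles in rad, forces in N, time in s.
With the tool pointing down it reaches from about 0.4 to 0.9 m from the base axis. Payload 5.5 kg.
Tool frame: the origin (TCP) lies at the very end of the fingers, on their centre line; the grasp point (between the pads) lies 19 mm behind it; z points along the fingers, y is the line along which they close (so a half turn about z gives the same grasp; the last joint's range is limited). The gripper opens to 85 mm and grips with 20 to 120 N. Pads are 22 mm wide; open, the fingers measure 114 mm over their backs; the gripper's body (76 mm by 85 mm) begins 54 mm behind the grasp point. The pads swing forward as they close: fully open they stand 13 mm farther back than shut.
Start: joints at [-1.061, 0.501, -0.427, 1.55, 0.221, 1.138, -0.21], TCP at [0.159, 0.63, 0.231] pointing down, gripper open.
Joint ranges: [-2.88, 2.88], [-0.31, 2.03], [-1.54, 1.56], [0.2, 2.42], [-1.41, 4.55], [0.19, 2.02], [-2.57, 2.57]. Speed limits (rad/s): [2.57, 2.57, 3.14, 3.14, 3.14, 3.14, 3.14].

### API

Orientations are given as a unit quaternion [w, x, y, z].
In Python, from cell import ctrl, imaging, spot_in, place_of gives the robot as it stands.
- The arm moves only by the tool move_arm, never from a script. Its argument "moves" is one flat list of numbers, 7 for each row, row after row: the shift along the world's x, y, z in mm, then the turn, a rotation vector about the world's x, y, z in rad, then the opening in per cent of the stroke, from 0 (shut) to 100 (fully open). A call has exactly 10 rows; each row is the pose to reach, as a shift and turn from the pose commanded when the call began; what a row does not reach only later rows make up. A row lasts 1/8 s, in which the tool goes at most 62.5 mm and 10.7 degrees, less where a joint would pass 70% of its speed; a pose out of reach is approached as far as the arm can. A call with a gripper value outside its range is refused whole. The fingers move at their own pace and stop on an object; "force" is the grip in N (left out, the last holds). Time passes only in rows, so rows that repeat a pose let the fingers close, or fill a call up. It gives the time, the measured TCP pose, the force, the opening and the grip force at its end, in the units of the state.
- ctrl.state(): the state, without advancing time (a new reading comes with each control period).
- imaging.camera(name): name is "side" or "top" or "wrist"; returns the picture (400x640x3 uint8, red, green, blue); there is no depth.
- imaging.camera_params(name): a dict with "intrinsics" (3x3 intrinsics, pixels), "R" (3x3) and "t" (3): a world point X has camera coordinates R X + t. Camera axes: x right, y down, z forward; pixel columns grow to the right and rows downward; lengths in m; the calibration is good to about 2 mm. A picture is of the moment at which its call begins: read the wrist's pose just before it. camera_params takes no time and is no camera call; for the wrist camera it gives the pose at the moment of the call.
- ctrl.hand_in(): hands the job in; it is judged then, once.
Trained networks look in the newest picture that a camera, given by its name, has taken for a name from the list of things; names that differ only in an ending like _2 or _b are one class to them, and where a whole thing is asked for, a point or a joint stands for the part that bears it (a point fixed in the world has none). Each returns a list of dicts, best first, with "confidence" (0 to 1); they miss things now and then, are a little off and sometimes report something else, mostly with a low value. They report only what shows in the picture. A call takes as long as a camera call. They do not tell look-alikes from the thing itself.
- spot_in(query, camera): "xy" ([column, row] in pixels, amid what is visible of it).
- place_of(query, camera): "xy" ([column, row] in pixels: a listed point, or the origin of a listed thing).
The state is a dict: "t": time; "joint_pos": joint angles; "dq": joint speeds; "tau": joint torques, N m; "tool_pos": TCP position; "ee_rot": TCP orientation; "ft_force": force on the tool from outside, world axes, zero at the start; "wrist_torque": the same for the moment, N m; "opening": opening from 0.0 (shut) to 1.0 (fully open); "grasp_force": force on a finger pad.
Only numpy, scipy, OpenCV 4.12 (cv2) and the standard library are available. Lean on these libraries where they do the work, as an engineer would, in place of code of your own. Each camera call takes 0.05 s, during which the arm holds its last target. There are 200 camera calls.

## Working session

There is one attempt and no reset: what is moved stays moved. The work goes in short steps, Python scripts to look and compute and a tool call to move; the robot and the scene stay as the last step left them, time stands still between calls to the robot, and variables do not carry over. Pictures are saved under pics/ and viewed, at most 10 in all, crops included, and the job is handed in when it is done.

Besides the shell and the picture viewer there is one more tool, called after ">>>" as name(argument=value, ...) on one line, values as JSON. move_arm: Moves the arm, as the interface text tells. Its arguments: {"type":"object","properties":{"moves":{"type":"array","items":{"type":"number"}},"force":{"type":"number"}},"required":["moves"]}

```bash
mkdir -p pics; cat > h.py <<'E'
import numpy as np, cv2
from cell import ctrl, imaging, spot_in, place_of
def ray(cam,xy,z):
    p=imaging.camera_params(cam);K,R,t=map(np.array,(p["intrinsics"],p["R"],p["t"]))
    d=R.T@np.linalg.solve(K,[xy[0],xy[1],1]);c=-R.T@t
    return c+d*(z-c[2])/d[2]
def proj(cam,X):
    p=imaging.camera_params(cam);K,R,t=map(np.array,(p["intrinsics"],p["R"],p["t"]))
    v=K@(R@np.array(X)+t);return v[:2]/v[2]
def save(cam,name,crop=None,s=1):
    im=imaging.camera(cam)
    o=im if crop is None else im[crop[1]:crop[3],crop[0]:crop[2]]
    cv2.imwrite(f"pics/{name}.png",cv2.resize(o[:,:,::-1],None,fx=s,fy=s,interpolation=cv2.INTER_CUBIC));return im
E
python3 - <<'E'
from h import *
np.set_printoptions(precision=3,suppress=True)
a=save("top","top0"); b=save("side","side0")
cv2.imwrite("pics/both.png",np.vstack([a,b])[:,:,::-1][::1])
Z=dict(dish_center=.008,tray_grip=.08,nest=.006,tray=0,station=0,slot_corner=.04,slot_end=.04,lens=.04,bottle_a=0,beaker_a=0,bottle_b=0,micro_rack_a=0)
for n,z in Z.items():
  for c in("top","side"):
    print(n,c,[(round(d["confidence"],2),np.round(d["xy"]).tolist(),ray(c,d["xy"],z)[:2].round(3).tolist()) for d in place_of(n,c)[:4]])
E
```

```text
dish_center top [(0.93, [183.0, 192.0], [0.595, 0.614]), (0.61, [304.0, 202.0], [0.561, 0.122]), (0.61, [368.0, 252.0], [0.367, -0.135])]
dish_center side [(0.76, [264.0, 272.0], [0.368, -0.126]), (0.49, [323.0, 218.0], [0.564, 0.103])]
tray_grip top [(0.89, [351.0, 229.0], [0.455, -0.059])]
tray_grip side [(0.75, [291.0, 239.0], [0.455, -0.064])]
nest top [(0.59, [347.0, 213.0], [0.519, -0.05])]
nest side [(0.89, [313.0, 253.0], [0.519, -0.057])]
tray top [(0.88, [350.0, 228.0], [0.46, -0.065]), (0.17, [433.0, 241.0], [0.412, -0.397])]
tray side [(0.9, [294.0, 254.0], [0.462, -0.049])]
station top [(0.81, [417.0, 205.0], [0.556, -0.335])]
station side [(0.64, [327.0, 330.0], [0.542, -0.33])]
slot_corner top [(0.98, [425.0, 198.0], [0.583, -0.356])]
slot_corner side [(0.61, [348.0, 330.0], [0.59, -0.359])]
slot_end top [(0.66, [439.0, 213.0], [0.523, -0.41])]
slot_end side [(0.78, [333.0, 355.0], [0.549, -0.423])]
lens top [(0.85, [450.0, 196.0], [0.589, -0.453])]
lens side [(0.75, [354.0, 364.0], [0.594, -0.45])]
bottle_a top [(0.8, [389.0, 206.0], [0.551, -0.219]), (0.51, [314.0, 170.0], [0.695, 0.085])]
bottle_a side [(0.79, [333.0, 297.0], [0.567, -0.224])]
beaker_a top [(0.71, [433.0, 240.0], [0.417, -0.395])]
beaker_a side [(0.8, [282.0, 356.0], [0.425, -0.394])]
bottle_b top [(0.8, [389.0, 206.0], [0.551, -0.219]), (0.51, [314.0, 170.0], [0.695, 0.085])]
bottle_b side [(0.79, [333.0, 297.0], [0.567, -0.224])]
micro_rack_a top [(0.8, [288.0, 154.0], [0.757, 0.193])]
micro_rack_a side []
```

View pics/top0.png

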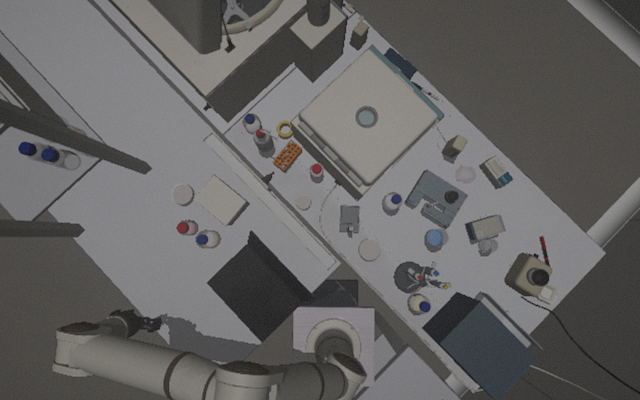

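View pics/side0.png

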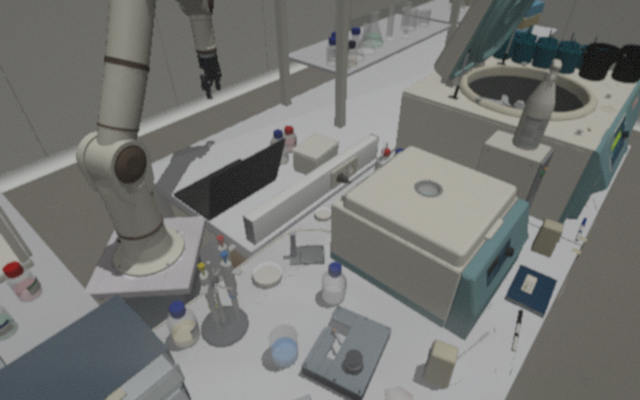

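```bash
python3 - <<'E'
from h import *
np.set_printoptions(precision=4,suppress=True)
a=cv2.imread("pics/top0.png")
c=[cv2.resize(a[y-32:y+33,x-32:x+33],(260,260),interpolation=cv2.INTER_CUBIC) for x,y in((183,194),(304,202),(369,250))]
d=cv2.resize(a[150:280,290:480],(760,520)[:2],interpolation=cv2.INTER_CUBIC)
cv2.imwrite("pics/c1.png",np.vstack([np.hstack(c),cv2.copyMakeBorder(cv2.resize(d,(468,320)),0,0,0,312,cv2.BORDER_CONSTANT)]))
s=ctrl.state();print(s["tool_pos"],s["ee_rot"],s["opening"])
from scipy.spatial.transform import Rotation as Ro
q=s["ee_rot"];R=Ro.from_quat([q[1],q[2],q[3],q[0]]).as_matrix();print(R)
p=imaging.camera_params("wrist");Rc,t=np.array(p["R"]),np.array(p["t"])
print("cam in tool",R.T@(-Rc.T@t-np.array(s["tool_pos"])),"axes",R.T@Rc.T,p["intrinsics"])
for xy in((207,137),(338,265),(326,270),(310,235)):print(xy,ray("top",xy,0),ray("top",xy,.1))
for xy in((245,235),(380,150),(250,208)):print(xy,ray("side",xy,0.),ray("side",xy,.1))
E
```

```text
[0.1588 0.6303 0.2313] [-0.      0.1231  0.9924  0.    ] 1.0044752617250814
[[-0.9697  0.2443 -0.    ]
 [ 0.2443  0.9697  0.0001]
 [ 0.      0.     -1.    ]]
cam in tool [ 0.0862 -0.0001 -0.1427] axes [[ 0.0009 -0.9449 -0.3273]
 [ 1.      0.0011 -0.0005]
 [ 0.0008 -0.3273  0.9449]] [[350.8512   0.     316.3753]
 [  0.     350.8512 199.0966]
 [  0.       0.       1.    ]]
(207, 137) [0.8246 0.5288 0.    ] [0.798  0.4981 0.1   ]
(338, 265) [ 0.3117 -0.0159  0.    ] [ 0.3194 -0.0101  0.1   ]
(326, 270) [0.2913 0.0317 0.    ] [0.3004 0.0343 0.1   ]
(310, 235) [0.429  0.0977 0.    ] [0.4289 0.0959 0.1   ]
(245, 235) [ 0.2988  0.049  -0.    ] [ 0.3193 -0.0571  0.1   ]
(380, 150) [0.8469 0.5436 0.    ] [0.8078 0.3837 0.1   ]
(250, 208) [ 0.306  0.189 -0.   ] [0.3257 0.0677 0.1   ]
```

View pics/c1.png

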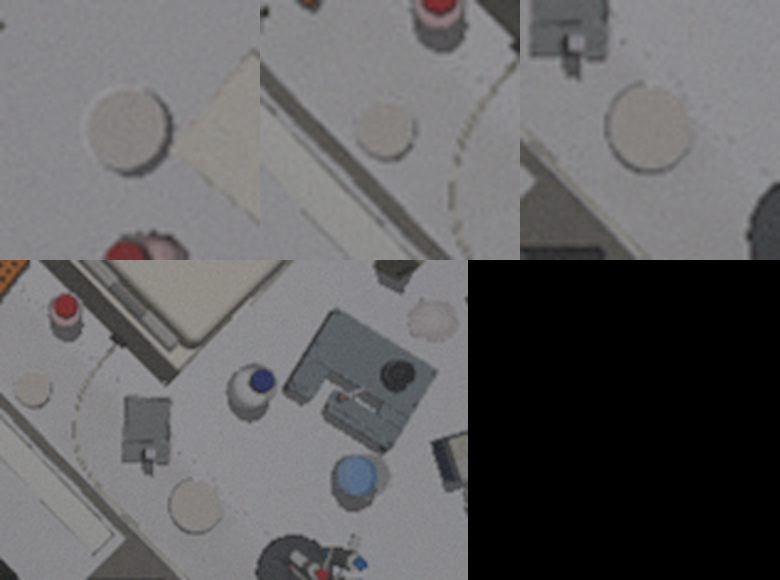

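>>> move_arm(moves=[0, 0, 50, 0, 0, 0, 100, 15, -20, 100, 0, 0, 0, 100, 45, -55, 120, 0, 0, 0, 100, 80, -100, 120, 0, 0, 0, 100, 117, -149, 120, 0, 0, 0, 100, 154, -198, 120, 0, 0, 0, 100, 191, -247, 120, 0, 0, 0, 100, 228, -295, 120, 0, 0, 0, 100, 265, -343, 120, 0, 0, 0, 100, 302, -390, 120, 0, 0, 0, 100])

```text
t: 2.55
tool_pos: [0.4617, 0.2386, 0.3517]
ee_rot: [0.0, 0.123, 0.992, 0.0]
ft_force: [1.6, 0.2, 0.8]
opening: 1.0
grasp_force: 0.0
```

>>> move_arm(moves=[33, -42, -20, 0, 0, 0, 100, 66, -84, -50, 0, 0, 0, 100, 95, -120, -90, 0, 0, 0, 100, 102, -128, -140, 0, 0, 0, 100, 102, -128, -180, 0, 0, 0, 100, 102, -128, -205, 0, 0, 0, 100, 102, -128, -211, 0, 0, 0, 100, 102, -128, -211, 0, 0, 0, 100, 102, -128, -211, 0, 0, 0, 100, 102, -128, -211, 0, 0, 0, 100])

```text
t: 3.8
tool_pos: [0.5636, 0.1126, 0.1416]
ee_rot: [0.001, 0.123, 0.992, 0.0]
ft_force: [0.1, 1.0, 0.1]
opening: 0.998
grasp_force: 0.0
```

```bash
cat >> h.py <<'E'
def fit(cam,im,thr_fn,):pass
E
python3 - <<'E'
from h import *
np.set_printoptions(precision=4,suppress=True)
s=ctrl.state();print(s["t"],s["tool_pos"],s["ee_rot"],s["ft_force"])
save("wrist","w1")
for n,z in(("dish_center",.008),):
  print([(d["confidence"],d["xy"],ray("wrist",d["xy"],z)) for d in place_of(n,"wrist")])
E
```

```text
3.8 [0.5636 0.1126 0.1416] [0.0011 0.1231 0.9924 0.0004] [0.112  0.9858 0.1201]
[(0.96, [330.2, 182.4], array([0.5612, 0.1244, 0.008 ]))]
```

View pics/w1.png

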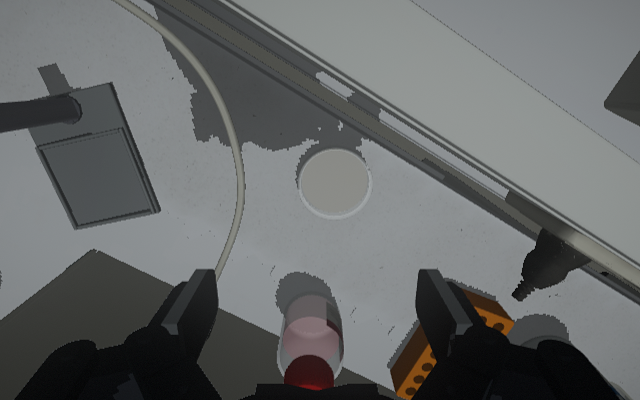

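```bash
python3 - <<'E'
from h import *
np.set_printoptions(precision=4,suppress=True)
a=cv2.imread("pics/w1.png");g=cv2.GaussianBlur(cv2.cvtColor(a,cv2.COLOR_BGR2GRAY),(5,5),1)
print(cv2.HoughCircles(g[120:250,260:410],cv2.HOUGH_GRADIENT,1,10,param1=60,param2=15,minRadius=28,maxRadius=42))
for p in((335,183),(335,182)):
  for z in(.016,.008):print(p,z,ray("wrist",p,z))
P=[ray("wrist",p,.006)[:2] for p in((112,83),(160,211),(75,229))];P=np.array(P);print(P,np.linalg.norm(P[1]-P[0]),np.linalg.norm(P[2]-P[1]),np.arctan2(*(P[1]-P[0])[::-1]),np.arctan2(*(P[1]-P[2])[::-1]))
print("bottle_b",ray("wrist",(310,300),0))
cv2.imwrite("pics/c2.png",np.hstack([cv2.resize(a[130:240,270:400],None,fx=3,fy=3),cv2.resize(a[60:240,0:180],(330,330))]))
E
```

```text
[[[73.5 61.5 33.6]]]
(335, 183) 0.016 [0.5602 0.1283 0.016 ]
(335, 183) 0.008 [0.5626 0.1281 0.008 ]
(335, 182) 0.016 [0.5594 0.1285 0.016 ]
(335, 182) 0.008 [0.5618 0.1283 0.008 ]
[[ 0.4461 -0.0168]
 [ 0.5512 -0.0215]
 [ 0.5489 -0.0992]] 0.1052234544242711 0.07769700966578154 -0.0450252130625529 1.5411390782144287
bottle_b [0.6723 0.0786 0.    ]
```

View pics/c2.png

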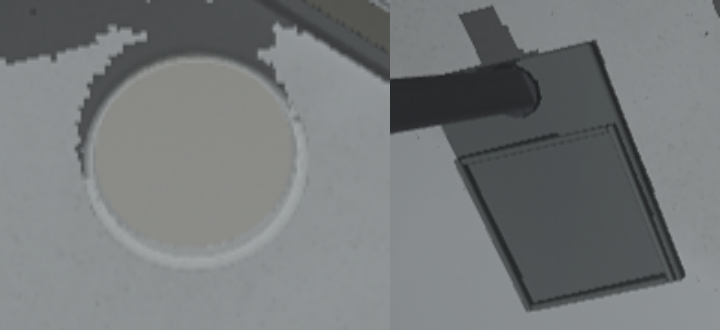

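>>> move_arm(moves=[-1, 15, -20, 0, 0, 0, 100, -1, 15, -60, 0, 0, 0, 100, -1, 15, -100, 0, 0, 0, 100, -1, 15, -125, 0, 0, 0, 100, -1, 15, -137, 0, 0, 0, 100, -1, 15, -140, 0, 0, 0, 100, -1, 15, -140, 0, 0, 0, 100, -1, 15, -140, 0, 0, 0, 65, -1, 15, -140, 0, 0, 0, 60, -1, 15, -140, 0, 0, 0, 60], force=25)

```text
t: 5.15
tool_pos: [0.5627, 0.1275, 0.0016]
ee_rot: [0.001, 0.123, 0.992, 0.0]
ft_force: [-0.0, 0.5, 6.0]
opening: 0.691
grasp_force: 26.4
```

>>> move_arm(moves=[0, 0, 0, 0, 0, 0, 60, 0, 0, 0, 0, 0, 0, 60, 0, 0, 0, 0, 0, 0, 60, 0, 0, 3, 0, 0, 0, 60, 0, 0, 8, 0, 0, 0, 60, 0, 0, 15, 0, 0, 0, 60, 0, 0, 25, 0, 0, 0, 60, 0, 0, 40, 0, 0, 0, 60, 0, 0, 40, 0, 0, 0, 60, 0, 0, 40, 0, 0, 0, 60])

```text
t: 6.4
tool_pos: [0.5618, 0.1273, 0.0405]
ee_rot: [0.0, 0.123, 0.992, 0.0]
ft_force: [-0.2, -0.6, -0.0]
opening: 0.691
grasp_force: 27.0
```

```bash
python3 - <<'E'
from h import *
np.set_printoptions(precision=4,suppress=True)
s=ctrl.state();print(s["t"],s["tool_pos"],s["ee_rot"],s["ft_force"],s["opening"])
a=save("wrist","w2")
for n,z in(("dish_center",.045),("nest",.006),("tray_grip",.08),("tray",0)):
  print(n,[(d["confidence"],d["xy"],ray("wrist",d["xy"],z)) for d in place_of(n,"wrist")])
E
```

```text
6.4 [0.5618 0.1273 0.0405] [0.0002 0.1231 0.9924 0.0001] [-0.2368 -0.6163 -0.0045] 0.6912425039676305
dish_center [(0.7, [316.6, 284.8], array([0.5639, 0.1265, 0.045 ]))]
nest []
tray_grip []
tray []
```

View pics/w2.png

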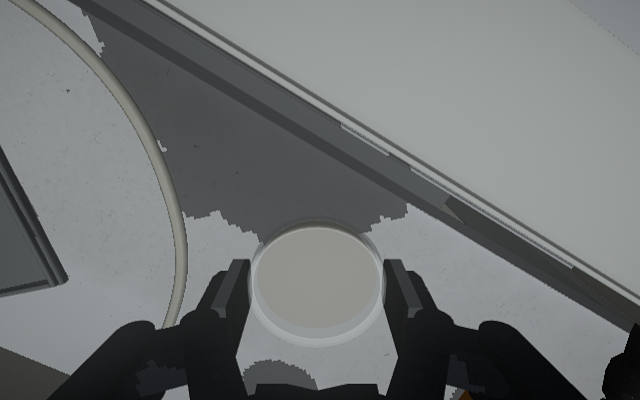

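```bash
python3 - <<'E'
from h import *
from scipy.spatial.transform import Rotation as Ro
np.set_printoptions(precision=1,suppress=True)
s=ctrl.state();q=s["ee_rot"];R=Ro.from_quat([q[1],q[2],q[3],q[0]]).as_matrix();T=np.array(s["tool_pos"])
for dz in(4,2,0,-2,-4,-6,-8,-10,-14,-20):
  f=lambda x,y:proj("wrist",T+R@np.array([x,y,dz])/1e3)
  print(dz,"tip corner",f(11,-30.5),f(11,30.5),"dish far edge",f(32.5,0),f(30.5,0),"near",f(-30.5,0),"w",f(0,-30.5),f(0,30.5))
E
```

```text
4 tip corner [251.2 248.5] [382.3 248.7] dish far edge [316.8 205.2] [316.8 209.4] near [316.7 322.6] w [252.6 269.3] [380.9 269.5]
2 tip corner [250.5 250.5] [383.1 250.7] dish far edge [316.8 206.8] [316.8 211. ] near [316.7 325.2] w [251.9 271.5] [381.6 271.6]
0 tip corner [249.7 252.6] [383.9 252.7] dish far edge [316.8 208.4] [316.8 212.6] near [316.7 327.9] w [251.1 273.7] [382.4 273.9]
-2 tip corner [248.9 254.7] [384.7 254.8] dish far edge [316.8 210. ] [316.8 214.3] near [316.7 330.7] w [250.4 276. ] [383.1 276.2]
-4 tip corner [248.  256.8] [385.5 257. ] dish far edge [316.8 211.7] [316.8 216.1] near [316.7 333.5] w [249.6 278.4] [383.9 278.6]
-6 tip corner [247.2 259. ] [386.3 259.2] dish far edge [316.8 213.4] [316.8 217.8] near [316.7 336.4] w [248.8 280.8] [384.7 281. ]
-8 tip corner [246.3 261.3] [387.2 261.4] dish far edge [316.8 215.2] [316.8 219.7] near [316.7 339.4] w [247.9 283.3] [385.6 283.4]
-10 tip corner [245.5 263.6] [388.1 263.8] dish far edge [316.8 217. ] [316.8 221.5] near [316.7 342.4] w [247.1 285.8] [386.4 286. ]
-14 tip corner [243.6 268.4] [389.9 268.6] dish far edge [316.8 220.8] [316.8 225.4] near [316.7 348.7] w [245.3 291.1] [388.2 291.2]
-20 tip corner [240.7 276.1] [392.9 276.3] dish far edge [316.8 226.9] [316.8 231.7] near [316.7 358.6] w [242.5 299.5] [391.  299.6]
```

```bash
python3 - <<'E'
import cv2
a=cv2.imread("pics/w2.png");cv2.imwrite("pics/c3.png",cv2.resize(a[205:360,210:420],None,fx=3.8,fy=3.8,interpolation=cv2.INTER_CUBIC))
E
```

```text
(no output)
```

View pics/c3.png

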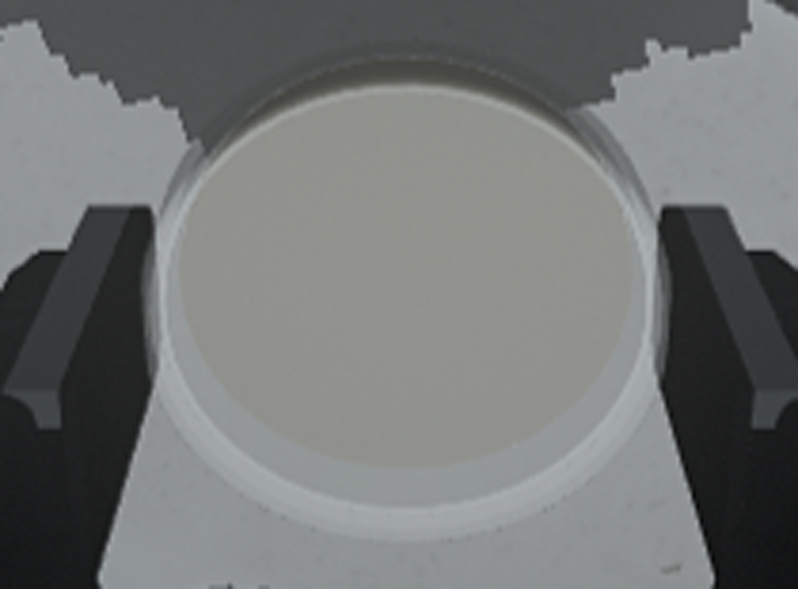

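>>> move_arm(moves=[0, 0, 20, 0, 0, 0, 60, 0, 0, 45, 0, 0, 0, 60, -8, -12, 70, 0, 0, 0.05, 60, -20, -32, 90, 0, 0, 0.1, 60, -34, -57, 100, 0, 0, 0.15, 60, -43, -74, 100, 0, 0, 0.19, 60, -47, -82, 100, 0, 0, 0.21, 60, -47, -82, 100, 0, 0, 0.21, 60, -47, -82, 100, 0, 0, 0.21, 60, -47, -82, 100, 0, 0, 0.21, 60])

```text
t: 7.9
tool_pos: [0.515, 0.0462, 0.1402]
ee_rot: [-0.0, 0.018, 1.0, 0.0]
ft_force: [-0.6, 0.0, -0.8]
opening: 0.688
grasp_force: 27.1
```

```bash
python3 - <<'E'
from h import *
np.set_printoptions(precision=4,suppress=True)
s=ctrl.state();print(s["t"],s["tool_pos"],s["ee_rot"],s["ft_force"],s["opening"])
a=save("wrist","w3")
for n,z in(("dish_center",.145),("nest",.006),("tray_grip",.08),("tray",0)):
  print(n,[(d["confidence"],d["xy"],ray("wrist",d["xy"],z)) for d in place_of(n,"wrist")])
p=imaging.camera_params("wrist");np.savez("w3.npz",K=p["intrinsics"],R=p["R"],t=p["t"])
E
```

```text
7.9 [0.515  0.0462 0.1402] [-0.0001  0.0179  0.9998  0.0002] [-0.5719  0.0247 -0.8038] 0.6879067567147782
dish_center [(0.73, [43.0, 9.4], array([ 0.4028, -0.0458,  0.145 ])), (0.64, [314.3, 281.9], array([0.516 , 0.0452, 0.145 ])), (0.44, [190.5, 193.7], array([ 0.4722, -0.0044,  0.145 ]))]
nest [(0.97, [186.7, 191.6], array([ 0.5141, -0.0616,  0.006 ]))]
tray_grip [(0.76, [131.5, 130.5], array([ 0.4535, -0.058 ,  0.08  ]))]
tray [(0.8, [181.3, 118.8], array([ 0.4555, -0.0591,  0.    ]))]
```

View pics/w3.png

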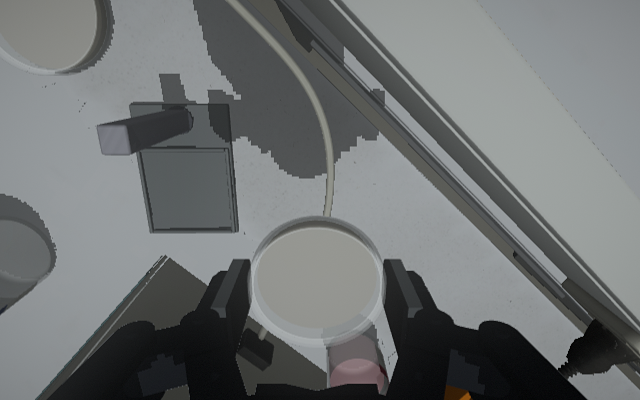

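```bash
python3 - <<'E'
from h import *
from scipy.optimize import least_squares
np.set_printoptions(precision=4,suppress=True)
a=cv2.imread("pics/w3.png");g=cv2.cvtColor(a,cv2.COLOR_BGR2GRAY)
c=np.array([[[150,232]],[[238,232]],[[229,103]],[[130,103]]],np.float32)
c=cv2.cornerSubPix(g,c,(4,4),(-1,-1),(3,30,.01))[:,0];print(c)
M=np.array([[96,38],[96,-38],[-12,-38],[-12,38]])/1e3
M=M[[1,0,3,2]]  # image left = -y
W=np.array([ray("wrist",p,.006)[:2] for p in c]);print(W)
def f(v):
  C,S=np.cos(v[2]),np.sin(v[2]);return ((M@np.array([[C,S],[-S,C]])+v[:2])-W).ravel()
r=least_squares(f,[.456,-.06,0]);v=r.x;print(v,r.fun.reshape(-1,2));print("nest",v[:2]+.058*np.array([np.cos(v[2]),np.sin(v[2])]))
E
```

```text
[[149.673  232.5813]
 [238.3407 231.3042]
 [228.044  103.3779]
 [128.8052 103.9846]]
[[ 0.5499 -0.0997]
 [ 0.5514 -0.023 ]
 [ 0.4447 -0.0193]
 [ 0.4425 -0.0951]]
[ 0.4551 -0.0578 -0.0339] [[-0.0001  0.0006]
 [ 0.001  -0.0001]
 [-0.0003 -0.0002]
 [-0.0006 -0.0003]]
nest [ 0.5131 -0.0598]
```

>>> move_arm(moves=[0, -10, 0, 0, 0, 0, 60, -1, -30, 0, 0, 0, 0, 60, -2, -60, 0, 0, 0, 0, 60, -2.5, -88, 0, 0, 0, 0, 60, -2.5, -102, -5, 0, 0, 0, 60, -2.5, -106, -20, 0, 0, 0, 60, -2.5, -106, -50, 0, 0, 0, 60, -2.5, -106, -80, 0, 0, 0, 60, -2.5, -106, -105, 0, 0, 0, 60, -2.5, -106, -110, 0, 0, 0, 60])

```text
t: 9.4
tool_pos: [0.5102, -0.0592, 0.0278]
ee_rot: [-0.002, 0.018, 1.0, 0.001]
ft_force: [-0.6, -0.5, -0.1]
opening: 0.692
grasp_force: 27.1
```

```bash
python3 - <<'E'
from h import *
np.set_printoptions(precision=4,suppress=True)
s=ctrl.state();print(s["t"],s["tool_pos"],s["ee_rot"],s["ft_force"],s["opening"])
a=save("wrist","w4")
E
```

```text
9.4 [ 0.5102 -0.0592  0.0278] [-0.0024  0.0175  0.9998  0.0005] [-0.5523 -0.4596 -0.0699] 0.6916409305501505
```

View pics/w4.png

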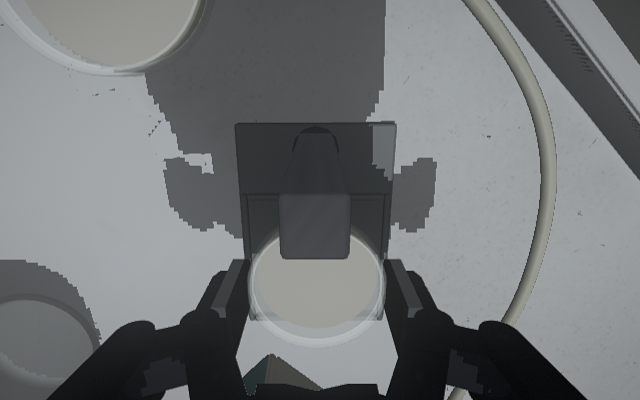

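```bash
python3 - <<'E'
from h import *
np.set_printoptions(precision=4,suppress=True)
s=ctrl.state();print(s["tool_pos"])
for p,z,e in(((316,194),.010,.4766),((316,123),.006,.4431),((382,320),.010,.551),((250,321),.010,.548),((236,123),.006,-.0955),((396,122),.006,-.0194)):print(p,ray("wrist",p,z),e)
E
```

```text
[ 0.5107 -0.0594  0.0283]
(316, 194) [ 0.4777 -0.0583  0.01  ] 0.4766
(316, 123) [ 0.4444 -0.0571  0.006 ] 0.4431
(382, 320) [ 0.552  -0.0245  0.01  ] 0.551
(250, 321) [ 0.5501 -0.0973  0.01  ] 0.548
(236, 123) [ 0.4431 -0.0942  0.006 ] -0.0955
(396, 122) [ 0.4452 -0.0201  0.006 ] -0.0194
```

>>> move_arm(moves=[2.5, 0, 0, 0, 0, 0, 60, 2.5, 0, 0, 0, 0, 0, 60, 2.5, 0, -5, 0, 0, 0, 60, 2.5, 0, -10, 0, 0, 0, 60, 2.5, 0, -15, 0, 0, 0, 60, 2.5, 0, -18, 0, 0, 0, 60, 2.5, 0, -19, 0, 0, 0, 60, 2.5, 0, -19, 0, 0, 0, 60, 2.5, 0, -19, 0, 0, 0, 60, 2.5, 0, -19, 0, 0, 0, 60])

```text
t: 10.7
tool_pos: [0.5149, -0.0607, 0.0114]
ee_rot: [0.0, 0.018, 1.0, -0.0]
ft_force: [0.5, 0.6, -0.2]
opening: 0.69
grasp_force: 27.1
```

>>> move_arm(moves=[-1, 0.5, -1, 0, 0, 0, 60, -1, 0.5, -2, 0, 0, 0, 60, -1, 0.5, -3, 0, 0, 0, 60, -1, 0.5, -3.3, 0, 0, 0, 60, -1, 0.5, -3.3, 0, 0, 0, 60, -1, 0.5, -3.3, 0, 0, 0, 72, -1, 0.5, -3.3, 0, 0, 0, 80, -1, 0.5, -3.3, 0, 0, 0, 95, -1, 0.5, -3.3, 0, 0, 0, 100, -1, 0.5, -3.3, 0, 0, 0, 100])

```text
t: 11.95
tool_pos: [0.5138, -0.0602, 0.008]
ee_rot: [-0.0, 0.018, 1.0, 0.0]
ft_force: [-1.4, -0.4, -0.6]
opening: 0.998
grasp_force: 0.0
```

>>> move_arm(moves=[0, 0, 3, 0, 0, 0, 100, 0, 0, 15, 0, 0, 0, 100, 0, 0, 40, 0, 0, 0, 100, 0, 0, 75, 0, 0, 0, 100, 0, 0, 110, 0, 0, 0, 100, 0, 0, 130, 0, 0, 0, 100, 0, 0, 135, 0, 0, 0, 100, 0, 0, 135, 0, 0, 0, 100, 0, 0, 135, 0, 0, 0, 100, 0, 0, 135, 0, 0, 0, 100])

```text
t: 13.2
tool_pos: [0.5131, -0.0601, 0.142]
ee_rot: [-0.001, 0.018, 1.0, 0.0]
ft_force: [0.6, 0.6, -0.2]
opening: 1.003
grasp_force: 0.0
```

```bash
python3 - <<'E'
from h import *
np.set_printoptions(precision=4,suppress=True)
s=ctrl.state();print(s["t"],s["tool_pos"],s["ee_rot"],s["ft_force"],s["opening"])
a=save("wrist","w5")
for n,z in(("dish_center",.014),("nest",.006),("tray_grip",.08),("tray",0)):
  print(n,[(d["confidence"],d["xy"],ray("wrist",d["xy"],z)) for d in place_of(n,"wrist")])
E
```

```text
13.2 [ 0.5131 -0.0601  0.142 ] [-0.001   0.0184  0.9998  0.0001] [ 0.6231  0.5539 -0.1965] 1.0030278910756316
dish_center [(0.94, [312.1, 189.8], array([ 0.5127, -0.0635,  0.014 ])), (0.67, [198.0, 3.5], array([ 0.3761, -0.1363,  0.014 ]))]
nest []
tray_grip [(0.73, [320.0, 128.5], array([ 0.4552, -0.0558,  0.08  ])), (0.54, [139.8, 245.0], array([ 0.5258, -0.1751,  0.08  ]))]
tray [(0.77, [318.5, 112.3], array([ 0.4534, -0.0562,  0.    ]))]
```

View pics/w5.png

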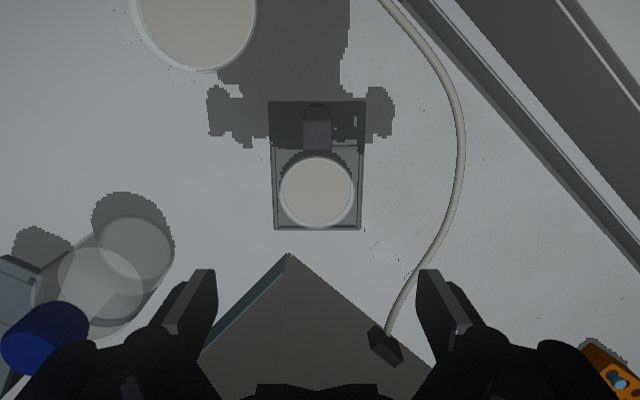

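>>> move_arm(moves=[-10, 0.5, 0, 0, 0, 0, 100, -30, 1.5, 0, 0, 0, 0, 100, -48, 2.4, 0, 0, 0, 0, 100, -57.5, 2.4, -8, 0, 0, 0, 100, -57.5, 2.4, -30, 0, 0, 0, 100, -57.5, 2.4, -55, 0, 0, 0, 100, -57.5, 2.4, -75, 0, 0, 0, 100, -57.5, 2.4, -80, 0, 0, 0, 100, -57.5, 2.4, -80, 0, 0, 0, 60, -57.5, 2.4, -80, 0, 0, 0, 30], force=70)

```text
t: 14.7
tool_pos: [0.4569, -0.0579, 0.0637]
ee_rot: [0.001, 0.018, 1.0, -0.0]
ft_force: [0.3, -0.7, -0.1]
opening: 0.604
grasp_force: 0.0
```

>>> move_arm(moves=[0, 0, 0, 0, 0, 0, 12, 0, 0, 0, 0, 0, 0, 8, 0, 0, 0, 0, 0, 0, 5, 0, 0, 0, 0, 0, 0, 5, 0, 0, 0, 0, 0, 0, 5, 0, 0, 3, 0, 0, 0, 5, 0, 0, 10, 0, 0, 0, 5, 0, 0, 20, 0, 0, 0, 5, 0, 0, 30, 0, 0, 0, 5, 0, 0, 30, 0, 0, 0, 5], force=70)

```text
t: 15.95
tool_pos: [0.4572, -0.0579, 0.0941]
ee_rot: [0.001, 0.018, 1.0, -0.0]
ft_force: [0.6, 0.8, -1.3]
opening: 0.178
grasp_force: 68.2
```

```bash
python3 - <<'E'
from h import *
np.set_printoptions(precision=4,suppress=True)
s=ctrl.state();print(s["t"],s["tool_pos"],s["ee_rot"],s["ft_force"],s["wrist_torque"],s["opening"],s["grasp_force"])
a=save("wrist","w6");imaging.camera("side");imaging.camera("top")
for n,z in(("dish_center",.044),("nest",.036),("tray_grip",.11),("tray",0.03)):
 for c in("wrist","side","top"):
  print(n,c,[(d["confidence"],d["xy"],ray(c,d["xy"],z)) for d in place_of(n,c)[:3]])
E
```

```text
15.95 [ 0.4572 -0.0579  0.0941] [ 0.0012  0.0184  0.9998 -0.0001] [ 0.5508  0.7985 -1.2718] [ 0.0209  0.0665 -0.0522] 0.1777971181371195 68.1955897808075
dish_center wrist [(0.72, [180.0, 93.6], array([ 0.3752, -0.1262,  0.044 ]))]
dish_center side [(0.82, [311.6, 247.7], array([ 0.5155, -0.0697,  0.044 ])), (0.78, [264.5, 273.6], array([ 0.3757, -0.1623,  0.044 ]))]
dish_center top [(0.57, [181.3, 193.0], array([0.5861, 0.6067, 0.044 ])), (0.51, [391.6, 200.4], array([ 0.5692, -0.2218,  0.044 ])), (0.43, [433.4, 238.0], array([ 0.4245, -0.384 ,  0.044 ]))]
nest wrist []
nest side [(0.85, [312.3, 244.4], array([ 0.5187, -0.0478,  0.036 ]))]
nest top [(0.6, [349.2, 210.9], array([ 0.5259, -0.056 ,  0.036 ]))]
tray_grip wrist [(0.63, [316.1, 293.9], array([ 0.4553, -0.0576,  0.11  ])), (0.58, [316.9, 218.7], array([ 0.4214, -0.0561,  0.11  ]))]
tray_grip side [(0.6, [293.0, 231.0], array([ 0.462 , -0.0614,  0.11  ]))]
tray_grip top [(0.42, [350.2, 227.6], array([ 0.4585, -0.0537,  0.11  ]))]
tray wrist [(0.59, [315.2, 218.9], array([ 0.4544, -0.0583,  0.03  ]))]
tray side [(0.68, [291.5, 249.1], array([ 0.4535, -0.0573,  0.03  ]))]
tray top [(0.46, [351.1, 229.7], array([ 0.4522, -0.0645,  0.03  ])), (0.43, [350.7, 212.8], array([ 0.5189, -0.0625,  0.03  ]))]
```

>>> move_arm(moves=[0, 0, 15, 0, 0, 0, 5, -2, -5, 40, 0, 0, -0.03, 5, -4, -20, 75, 0, 0, -0.1, 5, -8, -42, 110, 0, 0, -0.18, 5, -12, -66, 138, 0, 0, -0.27, 5, -17, -90, 152, 0, 0, -0.36, 5, -22, -112, 160, 0, 0, -0.45, 5, -26, -130, 160, 0, 0, -0.51, 5, -27, -142, 160, 0, 0, -0.54, 5, -24, -150, 160, 0, 0, -0.54, 5])

```text
t: 17.95
tool_pos: [0.4318, -0.2081, 0.2523]
ee_rot: [-0.001, 0.285, 0.959, 0.0]
ft_force: [0.0, 0.2, -2.6]
opening: 0.178
grasp_force: 68.3
```

>>> move_arm(moves=[12, -14, 0, 0, 0, 0, 5, 33, -36, 0, 0, 0, 0, 5, 60, -64, 0, 0, 0, 0, 5, 92, -98, 0, 0, 0, 0, 5, 124, -132, 0, 0, 0, 0, 5, 156, -168, 0, 0, 0, 0, 5, 182, -198, 0, 0, 0, 0, 5, 201, -219, 0, 0, 0, 0, 5, 210, -231, 0, 0, 0, 0, 5, 212, -234, 0, 0, 0, 0, 5])

```text
t: 19.2
tool_pos: [0.645, -0.4424, 0.2509]
ee_rot: [-0.001, 0.284, 0.959, 0.0]
ft_force: [-0.6, 0.8, -2.0]
opening: 0.178
grasp_force: 68.4
```

```bash
python3 - <<'E'
from h import *
np.set_printoptions(precision=4,suppress=True)
s=ctrl.state();print(s["t"],s["tool_pos"],s["ee_rot"],s["ft_force"],s["opening"],s["grasp_force"])
a=save("wrist","w7");p=imaging.camera_params("wrist");np.savez("w7.npz",K=p["intrinsics"],R=p["R"],t=p["t"])
for n,z in(("station",0),("slot_corner",.04),("slot_end",.04),("lens",.04),("gate",.05)):
  print(n,[(d["confidence"],d["xy"],ray("wrist",d["xy"],z)) for d in place_of(n,"wrist")[:3]])
S=lambda x,y:(.55+.84*x+.54*y,-.333-.54*x+.84*y,.04)
for P in((0,56),(153,56),(153,-136),(0,-136),(0,11),(39,11),(39,-11),(61,11),(61,-88),(39,-88)):print(P,proj("wrist",S(P[0]/1e3,P[1]/1e3)))
E
```

```text
19.2 [ 0.645  -0.4424  0.2509] [-0.0008  0.2841  0.9588  0.0002] [-0.5719  0.7516 -2.0122] 0.17799454323537608 68.3668577671051
station [(0.73, [355.5, 10.8], array([ 0.5398, -0.328 ,  0.    ])), (0.53, [274.3, 61.9], array([ 0.5345, -0.424 ,  0.    ]))]
slot_corner [(0.86, [356.4, 63.9], array([ 0.5819, -0.3567,  0.04  ]))]
slot_end [(0.57, [273.4, 58.3], array([ 0.5352, -0.4195,  0.04  ]))]
lens [(0.77, [276.1, 126.4], array([ 0.5885, -0.4538,  0.04  ]))]Traceback (most recent call last):
  File "<stdin>", line 6, in <module>
ValueError: it knows: beaker, bottle, dish_center, lens, micro_rack, nest, slot_corner, slot_end, station, tray, tray_grip
```

```bash
cat > st.py <<'E'
from h import *
from scipy.optimize import least_squares, minimize
from scipy.ndimage import map_coordinates
np.set_printoptions(precision=4,suppress=True)
d=np.load("w7.npz");a=cv2.imread("pics/w7.png");g=cv2.GaussianBlur(cv2.cvtColor(a,cv2.COLOR_BGR2GRAY).astype(np.float32),(0,0),1.2)
def tow(v,P):
  C,S=np.cos(v[2]),np.sin(v[2]);return np.c_[v[0]+C*P[:,0]-S*P[:,1],v[1]+S*P[:,0]+C*P[:,1]]
M=np.array([[0,0],[50,0],[50,-80],[108,-80]])/1e3
W=np.array([[.5398,-.328],[.5819,-.3567],[.5352,-.4195],[.5885,-.4538]])
v0=least_squares(lambda v:(tow(v,M)-W).ravel(),[.55,-.33,-.57]).x;print("net",v0,(tow(v0,M)-W).tolist())
E_=[((0,56),(153,56)),((0,20),(0,54)),((0,-20),(0,-134)),((0,-136),(130,-136)),((20,11),(59,11)),((61,9),(61,-86)),((20,-11),(37,-11)),((39,-13),(39,-86)),((41,-88),(59,-88)),((153,56),(153,-20))]
def pj(X):
  q=(d["K"]@(d["R"]@X.T+d["t"][:,None]));return (q[:2]/q[2]).T
def prof(v,e,o,zz=.04):
  A,B=np.array(e)/1e3;u=(B-A)/np.linalg.norm(B-A);n=np.array([-u[1],u[0]])
  P=A+np.linspace(.05,.95,40)[:,None]*(B-A)+n*o
  w=tow(v,P);p=pj(np.c_[w,np.full(len(w),zz)])
  return map_coordinates(g,[p[:,1],p[:,0]],order=1,mode="nearest"),p
def score(v):
  s=0
  for e in E_[:9]:
    i,p=prof(v,e,.0015);o,_=prof(v,e,-.0015)
    s+=min(abs(np.mean((i-o))),25)*np.hypot(*(np.array(e[0])-e[1]))
  return -s
best=min(((score(v0+np.array([x,y,t])),x,y,t) for x in np.arange(-.012,.0121,.002) for y in np.arange(-.012,.0121,.002) for t in np.arange(-.06,.061,.01)))
v=v0+np.array(best[1:]);r=minimize(lambda q:score(v+q*[1e-3,1e-3,1e-2]),np.zeros(3),method="Nelder-Mead",options=dict(initial_simplex=np.array([[0,0,0],[1,0,0],[0,1,0],[0,0,1.]])));v=v+r.x*[1e-3,1e-3,1e-2]
print("fit",v,score(v0),r.fun)
for e in E_:
  I=[prof(v,e,o)[0].mean() for o in np.arange(-.006,.0061,.001)];print(e,prof(v,e,0)[1][[0,-1]].round().tolist(),np.round(I).astype(int).tolist())
E
python3 st.py
```

```text
net [ 0.54   -0.3275 -0.583 ] [[0.0001624113770949398, 0.0005207308779900388], [-0.0001975347066186517, 0.0016931465476223706], [0.0024583303647930377, -0.0022909397184359137], [-0.0024232070923148052, 7.706245833760672e-05]]
fit [ 0.5411 -0.3271 -0.5589] -12010.647776603699 -14895.632193088531
((0, 56), (153, 56)) [[424.0, 11.0], [413.0, 161.0]] [117, 118, 120, 128, 144, 164, 176, 181, 181, 181, 181, 181, 181]
((0, 20), (0, 54)) [[387.0, 2.0], [421.0, 2.0]] [106, 107, 108, 109, 110, 109, 108, 110, 111, 111, 112, 112, 112]
((0, -20), (0, -134)) [[334.0, 3.0], [219.0, 5.0]] [142, 142, 142, 141, 132, 113, 100, 97, 98, 99, 99, 99, 98]
((0, -136), (130, -136)) [[211.0, 14.0], [225.0, 143.0]] [119, 118, 118, 114, 104, 90, 78, 73, 72, 71, 71, 71, 71]
((20, 11), (59, 11)) [[374.0, 30.0], [372.0, 70.0]] [99, 98, 94, 87, 84, 94, 108, 116, 118, 118, 118, 119, 119]
((61, 9), (61, -86)) [[365.0, 75.0], [275.0, 76.0]] [108, 103, 102, 100, 98, 98, 102, 109, 112, 113, 113, 112, 112]
((20, -11), (37, -11)) [[350.0, 29.0], [349.0, 47.0]] [120, 120, 121, 124, 136, 155, 170, 176, 177, 177, 177, 177, 176]
((39, -13), (39, -86)) [[343.0, 50.0], [273.0, 52.0]] [112, 115, 116, 114, 112, 120, 139, 156, 162, 163, 163, 163, 163]
((41, -88), (59, -88)) [[267.0, 55.0], [268.0, 73.0]] [65, 65, 65, 63, 65, 73, 87, 98, 107, 115, 123, 130, 138]
((153, 56), (153, -20)) [[409.0, 168.0], [343.0, 169.0]] [125, 126, 128, 133, 145, 161, 175, 182, 185, 185, 185, 185, 185]
```

>>> move_arm(moves=[-10, 8, 0, 0, 0, 0, 5, -30, 26, 0, 0, 0, 0.005, 5, -60, 52, 0, 0, 0, 0.01, 5, -93, 80, 0, 0, 0, 0.017, 5, -126, 108, 0, 0, 0, 0.017, 5, -158, 136, 0, 0, 0, 0.017, 5, -184, 158, 0, 0, 0, 0.017, 5, -202, 174, -5, 0, 0, 0.017, 5, -209.5, 180.4, -15, 0, 0, 0.017, 5, -209.5, 180.4, -35, 0, 0, 0.017, 5])

```text
t: 20.7
tool_pos: [0.4354, -0.2613, 0.2188]
ee_rot: [0.002, 0.276, 0.961, -0.0]
ft_force: [0.2, -0.8, -2.6]
opening: 0.176
grasp_force: 68.3
```

>>> move_arm(moves=[0, 0, -25, 0, 0, 0, 5, 0, 0, -50, 0, 0, 0, 5, 0, 0, -75, 0, 0, 0, 5, 0, 0, -100, 0, 0, 0, 5, 0, 0, -122, 0, 0, 0, 5, 0, 0, -136, 0, 0, 0, 5, 0, 0, -142, 0, 0, 0, 5, 0, 0, -142, 0, 0, 0, 5, 0, 0, -142, 0, 0, 0, 5, 0, 0, -142, 0, 0, 0, 5])

```text
t: 21.95
tool_pos: [0.4353, -0.2617, 0.0767]
ee_rot: [0.001, 0.276, 0.961, -0.0]
ft_force: [-0.3, -0.3, -2.5]
opening: 0.18
grasp_force: 68.3
```

```bash
cat > where.py <<'E'
from h import *
np.set_printoptions(precision=4,suppress=True)
V=np.array([.5402,-.3275,-.559])
def rep():
  s=ctrl.state();T=np.array(s["tool_pos"]);C,S=np.cos(V[2]),np.sin(V[2])
  d=T[:2]-V[:2];q=s["ee_rot"];yaw=np.pi-2*np.arctan2(q[2],q[1])  
  print("t",s["t"],"TCP",T,"in station",C*d[0]+S*d[1],-S*d[0]+C*d[1],"tray yaw",-(np.pi-2*np.arctan2(q[2],q[1])), q,"F",s["ft_force"],s["wrist_torque"],s["opening"],s["grasp_force"])
if __name__=="__main__":rep()
E
python3 - <<'E'
from where import *
rep();a=save("wrist","w8");imaging.camera("side")
for n,z in(("dish_center",.02),("tray_grip",.086),("tray",.006),("station",0),("bottle_a",0),("beaker_a",0)):
 for c in("wrist","side"):
  print(n,c,[(d["confidence"],d["xy"],ray(c,d["xy"],z)) for d in place_of(n,c)[:2]])
E
```

```text
t 21.95 TCP [ 0.4353 -0.2617  0.0767] in station -0.12384441151098378 0.00014100141360429141 tray yaw -0.5597616451655938 [ 0.0007  0.2762  0.9611 -0.0001] F [-0.2739 -0.2783 -2.5216] [-0.0133  0.0617 -0.0685] 0.1802287901231321 68.28391671180725
dish_center wrist [(0.96, [458.2, 20.7], array([ 0.3769, -0.1406,  0.02  ]))]
dish_center side [(0.88, [303.4, 314.2], array([ 0.4814, -0.2904,  0.02  ])), (0.65, [266.5, 271.6], array([ 0.3782, -0.134 ,  0.02  ]))]
tray_grip wrist [(0.89, [315.3, 291.9], array([ 0.4371, -0.2642,  0.086 ]))]
tray_grip side [(0.94, [285.5, 287.6], array([ 0.4379, -0.2512,  0.086 ])), (0.15, [348.6, 329.5], array([ 0.5876, -0.3882,  0.086 ]))]
tray wrist [(0.81, [316.8, 216.7], array([ 0.4344, -0.2617,  0.006 ])), (0.57, [315.3, 291.3], array([ 0.482 , -0.2927,  0.006 ]))]
tray side [(0.87, [288.2, 307.4], array([ 0.4405, -0.2553,  0.006 ]))]
station wrist []
station side [(0.81, [324.9, 329.8], array([ 0.5358, -0.3288, -0.    ]))]
bottle_a wrist [(0.66, [451.2, 321.8], array([ 0.5619, -0.2224,  0.    ]))]
bottle_a side [(0.91, [334.2, 297.6], array([ 0.5703, -0.2276,  0.    ])), (0.16, [333.3, 356.3], array([ 0.5507, -0.4048,  0.    ]))]
beaker_a wrist [(0.97, [160.2, 297.1], array([ 0.4294, -0.3935,  0.    ]))]
beaker_a side [(0.96, [282.6, 356.6], array([ 0.4252, -0.3961,  0.    ])), (0.34, [305.4, 317.9], array([ 0.4862, -0.2884,  0.    ]))]
```

>>> move_arm(moves=[0, 0, -6, 0, 0, 0, 5, 0, 0, -10, 0, 0, 0, 5, 4, -3, -11.5, 0, 0, 0, 5, 15, -9, -11.5, 0, 0, 0, 5, 30, -19, -11.5, 0, 0, 0, 5, 48, -30, -11.5, 0, 0, 0, 5, 66, -41, -11.5, 0, 0, 0, 5, 80, -50, -11.5, 0, 0, 0, 5, 88, -55, -11.5, 0, 0, 0, 5, 89, -55.5, -11.5, 0, 0, 0, 5])

```text
t: 23.9
tool_pos: [0.5244, -0.3173, 0.0644]
ee_rot: [0.0, 0.276, 0.961, -0.0]
ft_force: [0.1, 0.5, -2.8]
opening: 0.181
grasp_force: 68.3
```

```bash
python3 - <<'E'
from where import *
rep();a=save("wrist","w9");p=imaging.camera_params("wrist");np.savez("w9.npz",K=p["intrinsics"],R=p["R"],t=p["t"])
for n,z in(("tray_grip",.081),("tray",.001),("station",0),("slot_corner",.04)):
 for c in("wrist",):
  print(n,c,[(d["confidence"],d["xy"],ray(c,d["xy"],z)) for d in place_of(n,c)[:2]])
E
```

```text
t 23.9 TCP [ 0.5244 -0.3173  0.0644] in station -0.018804785578327047 0.00024231045315382949 tray yaw -0.5598177294957027 [ 0.0002  0.2763  0.9611 -0.0001] F [ 0.0805  0.4868 -2.8288] [-0.0036  0.0607  0.0484] 0.18089120058399807 68.34458112716675
tray_grip wrist [(0.96, [317.5, 289.7], array([ 0.5213, -0.3156,  0.081 ]))]
tray wrist [(0.61, [316.8, 215.1], array([ 0.5195, -0.3148,  0.001 ]))]
station wrist []
slot_corner wrist [(0.87, [317.9, 356.9], array([ 0.584 , -0.3543,  0.04  ]))]
```

>>> move_arm(moves=[6, -3.7, 0, 0, 0, 0, 5, 14, -8.7, 0, 0, 0, 0, 5, 23, -14.4, 0, 0, 0, 0, 5, 32, -20, 0, 0, 0, 0, 5, 41, -25.6, 0, 0, 0, 0, 5, 49, -30.6, 0, 0, 0, 0, 5, 55, -34.4, 0, 0, 0, 0, 5, 58, -36.3, 0, 0, 0, 0, 5, 59.4, -37.2, 0, 0, 0, 0, 5, 59.4, -37.2, 0, 0, 0, 0, 5])

```text
t: 25.4
tool_pos: [0.5825, -0.3537, 0.0642]
ee_rot: [-0.001, 0.276, 0.961, 0.0]
ft_force: [-1.3, 1.6, -1.9]
opening: 0.172
grasp_force: 68.6
```

```bash
python3 where.py
```

```text
t 25.4 TCP [ 0.5825 -0.3537  0.0642] in station 0.04972637312420598 0.0001929706307960584 tray yaw -0.5597994918624245 [-0.0007  0.2763  0.9611  0.0002] F [-1.2872  1.5774 -1.89  ] [0.2452 0.3822 0.0452] 0.17229837698466507 68.5618257522583
```

>>> move_arm(moves=[-1.8, 1.1, 0, 0, 0, 0, 5, -3.5, -1.5, 0, 0, 0, 0, 5, -6.5, -6.5, 0, 0, 0, 0, 5, -10.5, -13, 0, 0, 0, 0, 5, -14.5, -19.3, 0, 0, 0, 0, 5, -18.5, -25.7, 0, 0, 0, 0, 5, -22.5, -32, 0, 0, 0, 0, 5, -25.5, -37, 0, 0, 0, 0, 5, -28.3, -41.3, 0, 0, 0, 0, 5, -28.3, -41.3, 0, 0, 0, 0, 5])

```text
t: 26.65
tool_pos: [0.5541, -0.3973, 0.0648]
ee_rot: [0.0, 0.277, 0.961, -0.001]
ft_force: [2.4, -0.7, -2.8]
opening: 0.181
grasp_force: 68.6
```

```bash
python3 where.py
```

```text
t 26.65 TCP [ 0.5541 -0.3973  0.0648] in station 0.04881463215454006 -0.05174694536389886 tray yaw -0.5612102840789603 [ 0.0003  0.2769  0.9609 -0.0009] F [ 2.4256 -0.6873 -2.7643] [-0.4543 -0.5415  0.0406] 0.18133631485928858 68.56152892112732
```

>>> move_arm(moves=[-2, -3.2, 0, 0, 0, 0, 5, -4.5, -7.2, 0, 0, 0, 0, 5, -7, -11.2, 0, 0, 0, 0, 5, -9.5, -15.2, 0, 0, 0, 0, 5, -12, -19.2, 0, 0, 0, 0, 5, -14, -22.4, 0, 0, 0, 0, 5, -15, -24, 0, 0, 0, 0, 5, -15.5, -24.8, 0, 0, 0, 0, 5, -15.5, -24.8, 0, 0, 0, 0, 5, -15.5, -24.8, 0, 0, 0, 0, 5])

```text
t: 27.9
tool_pos: [0.5392, -0.42, 0.0644]
ee_rot: [-0.0, 0.276, 0.961, 0.0]
ft_force: [-0.4, 0.3, -2.7]
opening: 0.176
grasp_force: 68.6
```

```bash
python3 where.py
```

```text
t 27.9 TCP [ 0.5392 -0.42    0.0644] in station 0.04823226233051485 -0.07890188081825049 tray yaw -0.5595816564657881 [-0.0002  0.2762  0.9611  0.0001] F [-0.4258  0.2538 -2.6848] [ 0.0538  0.0392 -0.0188] 0.1756898436621534 68.56087803840637
```

>>> move_arm(moves=[0, 0, -0.7, 0, 0, 0, 5, 0, 0, -0.7, 0, 0, 0, 5, 0, 0, -0.7, 0, 0, 0, 20, 0, 0, -0.7, 0, 0, 0, 40, 0, 0, -0.7, 0, 0, 0, 60, 0, 0, -0.7, 0, 0, 0, 60, 0, 0, 5, 0, 0, 0, 60, 0, 0, 20, 0, 0, 0, 60, 0, 0, 45, 0, 0, 0, 60, 0, 0, 70, 0, 0, 0, 60])

```text
t: 29.15
tool_pos: [0.5396, -0.4205, 0.1365]
ee_rot: [0.0, 0.276, 0.961, -0.0]
ft_force: [-0.2, 0.5, -0.7]
opening: 0.601
grasp_force: 0.0
```

>>> move_arm(moves=[0, 0, 30, 0, 0, 0, 60, 0, 0, 60, 0, 0, 0, 60, 10, -10, 90, 0, 0, 0, 60, 25, -20, 100, 0, 0, 0, 60, 45, -30, 100, 0, 0, 0, 60, 60, -40, 100, 0, 0, 0, 60, 70, -45, 100, 0, 0, 0, 60, 70, -45, 100, 0, 0, 0, 60, 70, -45, 100, 0, 0, 0, 60, 70, -45, 100, 0, 0, 0, 60])

```text
t: 30.4
tool_pos: [0.6089, -0.4651, 0.2348]
ee_rot: [-0.0, 0.276, 0.961, 0.0]
ft_force: [-0.5, -0.6, 0.5]
opening: 0.601
grasp_force: 0.0
```

```bash
python3 - <<'E'
from where import *
rep();a=save("wrist","w10");imaging.camera("side")
p=imaging.camera_params("wrist");np.savez("w10.npz",K=p["intrinsics"],R=p["R"],t=p["t"])
C,S=np.cos(V[2]),np.sin(V[2])
for n,z in(("tray_grip",.08),("tray",0),("slot_end",.04),("slot_corner",.04),("lens",.04),("dish_center",.014)):
 for c in("wrist","side"):
  for d in place_of(n,c)[:2]:
   P=ray(c,d["xy"],z)[:2]-V[:2];print(n,c,round(d["confidence"],2),np.round(d["xy"]),"station",C*P[0]+S*P[1],-S*P[0]+C*P[1])
E
```

```text
t 30.4 TCP [ 0.6089 -0.4651  0.2348] in station 0.13118277927437164 -0.08019514822790488 tray yaw -0.5599349418458428 [-0.0001  0.2763  0.9611  0.    ] F [-0.487 -0.617  0.519] [ 0.0171  0.0241 -0.0026] 0.6013849052371373 0.0
tray_grip wrist 0.71 [320.  79.] station 0.04680261136043699 -0.0781830787869259
tray_grip side 0.48 [332. 342.] station 0.05219335628161812 -0.07137092230787127
tray wrist 0.82 [316.  78.] station 0.045965583717134294 -0.08082857468816465
tray side 0.46 [331. 361.] station 0.050441097567879935 -0.07310826049409098
slot_end wrist 0.77 [316.  83.] station 0.05045341969520986 -0.08115394168982838
slot_end side 0.93 [333. 356.] station 0.05970197941344302 -0.08035458460963954
slot_corner wrist 0.77 [403.  85.] station 0.05177064605035505 -0.0015497671289499727
slot_corner side 0.75 [347. 326.] station 0.053382768532476366 0.010061946901330325
lens wrist 0.75 [316. 148.] station 0.11056561744026641 -0.08076766417014067
lens side 0.74 [355. 366.] station 0.11511051885799803 -0.07944951818097815
dish_center side 0.73 [266. 269.] station -0.2497128692401166 0.08900119881159509
```

```bash
python3 - <<'E'
from where import *
from scipy.ndimage import map_coordinates
C,S=np.cos(V[2]),np.sin(V[2]);ph=np.arange(-.3,1.6,.1);print(ph.round(1))
for w in("w7","w10"):
  d=np.load(w+".npz");g=cv2.imread(f"pics/{w}.png").astype(float).mean(2)
  o=[]
  for f in ph:
    r=np.linspace(.012,.034,12);x=.030+r*np.sin(f);y=-.024-r*np.cos(f)
    X=np.c_[V[0]+C*x-S*y,V[1]+S*x+C*y,np.full(12,.051)]
    q=d["K"]@(d["R"]@X.T+d["t"][:,None]);q=q[:2]/q[2]
    o.append(map_coordinates(g,[q[1],q[0]],order=1).mean())
  print(w,np.round(o).astype(int))
E
```

```text
[-0.3 -0.2 -0.1  0.   0.1  0.2  0.3  0.4  0.5  0.6  0.7  0.8  0.9  1.
  1.1  1.2  1.3  1.4  1.5]
w7 [118 119 119 119 120 120 116 119  87 118 161 150 163 128 148 150 147 147
 147]
w10 [102 102 102 103 103 101  92  73  84 115 111 118 140 113 119 123 117 119
 120]
```

```bash
python3 -c "
from cell import ctrl
print(ctrl.hand_in())"
```

```text
the job is handed in; nothing more can be done
None
```

I handed the job in at about 31 s. By camera estimate the stem stands at station (47, −79) mm, the force fell to zero as it passed the gate, and brightness along the gate arm matches the shut position. The robot touches nothing. I could not see the dish under the cover, so its final position in the rim is inferred from the smooth, level run in.

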